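Turn the still-life jug to the camera and take the picture

TASK

The little jug on the turntable is to be photographed, but it is freshly glazed and must not be touched: with a fingertip, push on the wooden arms of the turntable to turn it until the jug's yellow spout points straight at the camera lens, with the jug still standing in the middle. Then press the red shutter button all the way down, let it come up again, and leave the jug pointing at the camera. Do not disturb the art supplies standing around.

Things in the scene. Friction and masses are not known exactly. Their poses are not given: they have to be found in the camera images.
- stand: Photo stand fixed to the table: round foot, 170 mm across, at most 18 mm high beyond 30 mm from its column, and an aluminium rail, 9 mm high, to a black camera on the far side. Origin on the table under the turntable's axis; its x axis points from there to the lens, 60 mm across, whose front is 263 mm out and its centre 106 mm above the table; the camera's top is 159 mm above it
- turntable (a joint): Angle in rad of the turntable about the stand's axis, growing anticlockwise from above; free for a full turn either way. A white disc, 160 mm across, top 76 mm above the table, with four wooden arms at 90 degrees, at 0 one of them along the stand's +x. Stiff bearing: about 1 N at an arm's end turns it, and it stays where it is left
- spoke_tip (a point): End of one of the four alike wooden arms, 150 mm from the axis, 66 mm above the table. Each arm is a bar 14 mm wide and 16 mm high (58 to 74 mm above the table), bare from the disc's edge, 80 mm from the axis, to its end; free space below. At turntable angle 0 this one points along the stand's +x
- jug: Small loose blue jug, 0.2 to 0.4 kg, 100 mm high, body at most 68 mm across, standing in the middle of the turntable and turning with it by friction (centre up to 3 mm off the axis at the start). Origin at the centre of its underside, z up. The yellow spout points along its own +x and the blue handle loop along -x. Its top is 176 mm, the spout's top about 182 mm, above the table
- jug_spout (a point): Tip of the jug's yellow spout, 56 mm from the jug's axis along its +x, 101 mm above its underside
- shutter (a joint): Travel of the red shutter button in m: 0 up, 0.006 fully down; springs back; about 4.5 N presses it fully
- shutter_top (a point): Centre of the top of the round red button, 36 mm across, in a black housing fixed to the table, facing up
- brush_jar: Loose glass jar, 76 mm across, with brushes standing in it, about 200 mm high in all. Origin under its centre. To be left alone
- red_paint: Loose red paint bottle, 48 mm across, 110 mm high. Origin under its centre. To be left alone
- varnish: Loose amber jar, 64 mm across, 70 mm high. Origin under its centre. To be left alone
- flat_brush: Loose paint brush, about 200 mm long and 42 mm wide, lying on the table along its x axis. To be left alone
- tub: Loose red tub, 124 mm across, 120 mm high, with a black handle loop on its +y side, reaching 100 mm from its centre. Origin under its centre. To be left alone
- pastels: Loose white tray of coloured pastels, 110 x 170 mm, 22 mm high. Origin under its centre. To be left alone
Mind the look-alikes: they are no part of the job. Leave any orange look-alike of the jug alone.

How it is judged:
By the outcome, as a careful person would: the job done as asked, in the order asked, and still so for the second after the job is handed in, with the robot touching nothing.
It also fails if it takes over 61 s, if anything falls off the work surface, if the arm or the gripper's body presses on something with over 40 N, if the wrist force passes 120 N, or if a joint passes its speed limit or range.

ROBOT

A 7-joint arm with a two-finger parallel gripper is mounted at the origin on the work surface. World frame = base frame: x ahead of the robot, y to its left, z up, the work surface at z = 0. Lengths are in m, angles in rad, forces in N, time in s.
With the tool pointing down it reaches from about 0.425 to 0.95 m from the base axis. Payload 4.7 kg.
Tool frame: the origin (TCP) lies on the centre line of the jaws, within the pads' length; the fingertips stand robot.nose_length ahead of it and the grasp point (between the pads) lies 8 mm behind it (robot.nose_length is the distance from the TCP to the fingertips, in m); z points along the fingers, y is the line along which they close (so a half turn about z gives the same grasp; the last joint's range is limited). The gripper opens to 85 mm and grips with 20 to 120 N. Pads are 22 mm wide; open, the fingers measure 114 mm over their backs; the gripper's body (76 mm by 85 mm) begins 54 mm behind the grasp point. The pads swing forward as they close: fully open they stand 13 mm farther back than shut.
Start: joints at [1.192, 0.469, -0.049, 1.532, 0.024, 1.141, -0.082], TCP at [0.231, -0.634, 0.242] pointing down, gripper open.
Joint ranges: [-2.59, 2.59], [-0.33, 1.99], [-1.39, 1.29], [0.1, 2.45], [-1.04, 4.18], [0.21, 1.99], [-2.66, 2.66]. Speed limits (rad/s): [2.57, 2.57, 3.14, 3.14, 3.14, 3.14, 3.14].

INTERFACE

Orientations are given as [roll, pitch, yaw] about the fixed x, y, z axes, in that order (R = Rz(yaw) Ry(pitch) Rx(roll)).
In Python, from plant import robot gives the robot as it stands. Calls block until the motion is done:
- robot.goto(position, orientation): joint-space move of the TCP to a pose.
- robot.move_straight(position, vel=0.15, attitude=None, contact_N=None): straight line of the TCP; attitude=None keeps the orientation; vel is the mean speed in m/s. With contact_N (N) it stops when the force on the tool has changed by that much, and returns True; else False.
- robot.move_joints(angles): joint-space move.
- robot.grip(opening, strength=None): opening from 0.0 (shut) to 1.0 (fully open); strength is the grip in N (None keeps the last); returns when the fingers have stopped.
- robot.sleep(seconds).
- robot.inverse_kinematics(position, orientation): joint angles nearest the present ones, or None.
- robot.sense(): the state.
- robot.grab_frame(name): name is "scene" or "top" or "wrist"; returns a dict with "image" (384x512x3 uint8, red, green, blue), "range_z" (384x512 float32, m along the optical axis (not along the pixel's ray), 0 where there is no reading), "fx", "fy", "cx", "cy" (pixels), "R" (3x3) and "t" (3): a world point X has camera coordinates R X + t. Camera axes: x right, y down, z forward; pixel columns grow to the right and rows downward; lengths in m; the calibration is good to about 2 mm. A picture is of the moment at which its call begins.
A pose or a line that the arm cannot do raises robot.IKError and nothing moves.
- robot.close_job(): hands the job in; it is judged then, once.
The state is a dict: "t": time; "joint_pos": joint angles; "joint_velocities": joint speeds; "effort": joint torques, N m; "tcp_pos": TCP position; "tcp_rot": TCP orientation; "wrist_force": force on the tool from outside, world axes, zero at the start; "torque": the same for the moment, N m; "opening": opening from 0.0 (shut) to 1.0 (fully open); "gripper_force": force on a finger pad.
Only numpy, scipy, OpenCV 4.12 (cv2) and the standard library are available. Lean on these libraries where they do the work, as an engineer would, in place of code of your own. Each camera call takes 0.05 s, during which the arm holds its last target. There are 200 camera calls.

## Working session

There is one attempt and no reset: what is moved stays moved. The work goes in short steps, each a Python script; the robot and the scene stay as the last script left them, time stands still between calls to the robot, and variables do not carry over. Pictures are saved under pics/ and viewed, at most 10 in all, crops included, and the job is handed in when it is done.

```bash
mkdir -p pics; ls
cat > h.py <<'E'
import numpy as np, cv2, pickle
from plant import robot
def snap(n,f):
    d=robot.grab_frame(n); cv2.imwrite(f'pics/{f}.png',d['image'][:,:,::-1]); pickle.dump(d,open(f'pics/{f}.pkl','wb')); return d
def ray(d,u,v):
    R=np.array(d['R']);t=np.array(d['t']); c=-R.T@t
    return c,R.T@np.array([(u-d['cx'])/d['fx'],(v-d['cy'])/d['fy'],1.])
def onz(d,u,v,z):
    c,r=ray(d,u,v); return c+r*(z-c[2])/r[2]
def pts(d):
    R=np.array(d['R']);t=np.array(d['t']);z=d['range_z']
    v,u=np.mgrid[:384,:512]
    P=np.stack([(u-d['cx'])/d['fx']*z,(v-d['cy'])/d['fy']*z,z],-1)
    return (P-t)@R
E
python3 - <<'E'
from h import *
for n in('scene','top'):
    d=snap(n,n+'0'); print(n,d['fx'],-np.array(d['R']).T@d['t'])
print(robot.nose_length, robot.sense())
a=[cv2.imread(f'pics/{n}0.png') for n in('scene','top')]
for n,i in zip(('scene','top'),a): cv2.imwrite(f'pics/{n}0b.png',cv2.resize(i,(800,600),interpolation=cv2.INTER_CUBIC))
E
```

```text
pics
scene 476.1942893506343 [ 1.21364895 -0.58558361  1.21703178]
top 364.0524976254705 [0.33416004 0.00538528 1.20787596]
0.011 {'t': 0.1, 'joint_pos': array([ 1.19206882,  0.46937487, -0.04860748,  1.53355847,  0.02412927,
        1.1410135 , -0.08227772]), 'joint_velocities': array([ 3.42071953e-04, -1.09991742e-03, -8.97288270e-04, -2.04112135e-03,
        1.32357184e-03, -1.60498579e-03, -9.24128649e-05]), 'effort': array([ 7.36054099e-04, -5.11513424e+01, -4.71067603e-02, -2.38391626e+01,
        1.07092215e-02,  4.34945599e-03,  5.91309060e-06]), 'tcp_pos': array([ 0.2311881 , -0.63364038,  0.24136368]), 'tcp_rot': array([-3.13982711e+00,  8.24022477e-05,  3.49901925e-01]), 'wrist_force': array([ 0.29584272, -0.01960281, -0.28948688]), 'torque': array([5.96366871e-02, 2.82862994e-03, 3.96997950e-05]), 'gripper_force': 0.0, 'opening': 1.0015141468045226}
```

View pics/scene0b.png

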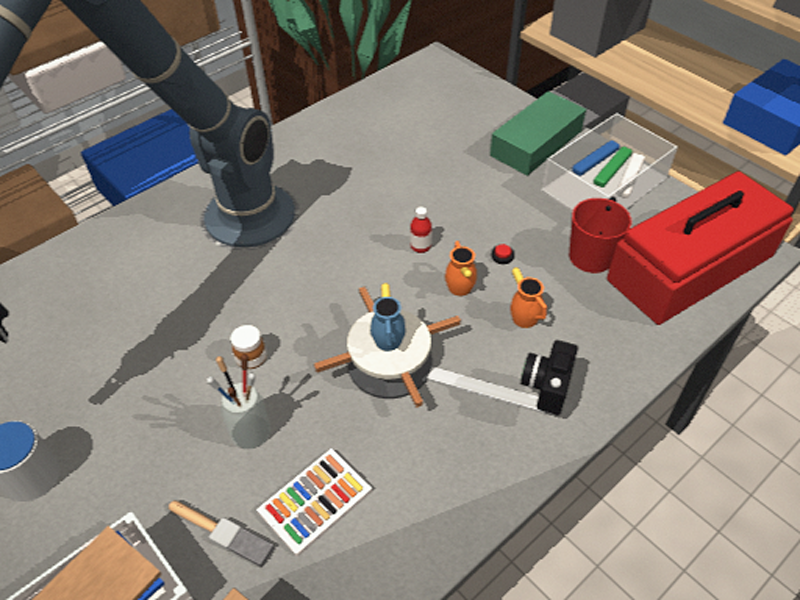

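View pics/top0b.png

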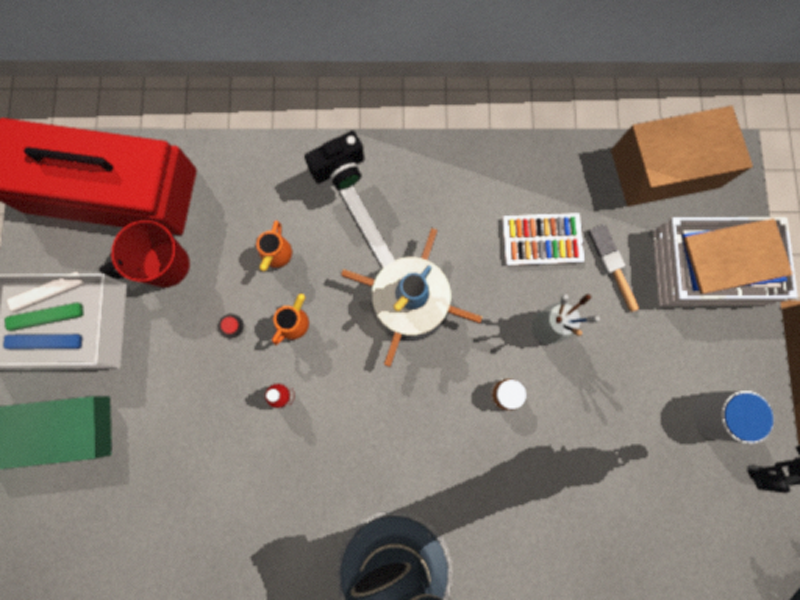

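Scene view (800 px): the blue jug is at (388,322) with its yellow spout at (385,290), pointing away from the camera. The orange look-alikes are at (460,270) and (527,300). The red button is at (503,252); other red things are the bottle (421,230), the tub (600,235) and the toolbox. In the top view the blue jug is at (412,290), the button at (230,325) and the lens at (347,177). I choose the blue jug on the white disc and the small red dome in the black housing.

```bash
cat > meas.py <<'E'
from h import *
def spokes(d,P,c):
    hsv=cv2.cvtColor(d['image'],cv2.COLOR_RGB2HSV)
    x,y,z=P[...,0],P[...,1],P[...,2]; r=np.hypot(x-c[0],y-c[1]); a=np.arctan2(y-c[1],x-c[0])
    m=(r>.09)&(r<.155)&(abs(z-.072)<.012)&(hsv[...,1]>90)&((hsv[...,0]<20))
    return np.angle(np.exp(4j*a[m]).mean())/4, m.sum()
def disc(d,P,c0,R=.1):
    hsv=cv2.cvtColor(d['image'],cv2.COLOR_RGB2HSV)
    m=(abs(P[...,2]-.076)<.008)&(hsv[...,1]<60)&(np.hypot(P[...,0]-c0[0],P[...,1]-c0[1])<R)
    h=cv2.convexHull(np.argwhere(m)[:,::-1].astype(np.int32))[:,0]
    Q=np.array([onz(d,u,v,.076)[:2] for u,v in h])
    return np.array(cv2.minEnclosingCircle(Q.astype(np.float32))[0]), cv2.minEnclosingCircle(Q.astype(np.float32))[1], np.median(P[m][:,2])
def jug(d,P,c):
    hsv=cv2.cvtColor(d['image'],cv2.COLOR_RGB2HSV); H,S,V=cv2.split(hsv)
    near=np.hypot(P[...,0]-c[0],P[...,1]-c[1])<.075
    up=P[...,2]>.1
    ye=near&up&(H>20)&(H<35)&(S>120); bl=near&(P[...,2]>.1)&(H>95)&(H<118)&(S>80)
    return ye,bl
E
cat > m1.py <<'E'
from meas import *
C=None
for n in('top','scene'):
    d=pickle.load(open(f'pics/{n}0.pkl','rb'));P=pts(d)
    c0=onz(d,263.7,189.4,.076)[:2] if C is None else C
    c,r,z=disc(d,P,c0); C=c if C is None else C
    print(n,'disc',c,r,z); s,k=spokes(d,P,c); print(' spoke',np.degrees(s),k)
    ye,bl=jug(d,P,c); q=P[ye]; t=q[np.hypot(*(q[:,:2]-c).T).argsort()[-12:]].mean(0)
    print(' spout n',ye.sum(),'tip',t,'ang',np.degrees(np.arctan2(*(t[:2]-c)[::-1])),'zmax',q[:,2].max(),'mean',q.mean(0))
    print(' blue',bl.sum(),P[bl].mean(0),P[bl][:,2].max())
    # red blobs
    H,S,V=cv2.split(cv2.cvtColor(d['image'],cv2.COLOR_RGB2HSV))
    m=(((H<6)|(H>174))&(S>150)&(V>90)).astype(np.uint8)
    N,L,st,ce=cv2.connectedComponentsWithStats(m)
    for i in range(1,N):
        if st[i,4]>25: print(' red',ce[i].round(1),st[i,4],np.median(P[L==i],0).round(4))
    # rail
    x,y=P[...,0]-c[0],P[...,1]-c[1]; rr=np.hypot(x,y)
    m=(rr>.1)&(rr<.25)&(abs(P[...,2]-.009)<.006)&(S<40)&(V>170)&(x>0)
    print(' rail',m.sum(),np.degrees(np.arctan2(y[m].mean(),x[m].mean())))
    # black cam
    m=(rr>.2)&(rr<.4)&(P[...,2]>.13)&(V<80)&(x>0)
    print(' cam',m.sum(),P[m].mean(0),np.degrees(np.arctan2(y[m].mean(),x[m].mean())))
    for nm,cc in (('bottle',(277,395)),('orangeA',(290,322)),('orangeB',(272,248)),('brushjar',(565,320)),('varnish',(510,394)),('pastel',(543,240))):
        if n=='top': u,v=np.array(cc)/1.5625; print(nm,P[int(v),int(u)].round(3))
E
python3 m1.py
```

```text
top disc [ 0.54767615 -0.03994756] 0.08046779036521912 0.07570986887090428
 spoke -19.47382897236892 329
 spout n 45 tip [ 0.50438904 -0.00865183  0.17766694] ang 144.1338095132108 zmax 0.1829411344186582 mean [ 0.51230451 -0.01502647  0.17585979]
 blue 114 [ 0.53536475 -0.05085289  0.15646282] 0.18008151086285346
 red [ 67.2 117.5] 6623 [0.7717 0.5374 0.1479]
 red [335.9 145.7] 26 [ 0.7037 -0.2917  0.0207]
 red [146.6 207.6] 95 [0.4954 0.3387 0.021 ]
 red [179.3 253.1] 101 [0.348  0.217  0.0752]
 rail 395 21.003973778356514
 cam 544 [0.81865386 0.11259729 0.14287478] 29.377006259321586
bottle [0.351 0.219 0.111]
orangeA [0.49  0.201 0.097]
orangeB [0.64  0.237 0.107]
brushjar [ 0.49  -0.336  0.118]
varnish [ 0.347 -0.233  0.072]
pastel [ 0.678 -0.327  0.025]
scene disc [ 0.5448823  -0.04305966] 0.08642476052045822 0.07620828864668902
 spoke -19.177974962564676 399
 spout n 39 tip [ 0.5068504  -0.00784795  0.17939208] ang 137.20503475489875 zmax 0.18400530225365297 mean [ 0.51304603 -0.01236378  0.17604222]
 blue 414 [ 0.56363566 -0.05143856  0.14497578] 0.18062127812400747
 red [434.9 156.2] 7642 [0.8046 0.5305 0.1203]
 red [269.  144.9] 122 [0.3615 0.2201 0.0738]
 red [321.5 160.3] 72 [0.4997 0.3402 0.0218]
 red [217.6 315.5] 46 [ 0.7099 -0.2916  0.022 ]
 red [175.8 328.5] 44 [ 0.6651 -0.3974  0.0214]
 rail 577 17.462372219950005
 cam 630 [0.82793311 0.10649076 0.14370329] 27.849816256699874
```

```bash
cat > m2.py <<'E'
from meas import *
c=np.array([.547,-.0405])
for n in('top','scene'):
    d=pickle.load(open(f'pics/{n}0.pkl','rb'));P=pts(d)
    H,S,V=cv2.split(cv2.cvtColor(d['image'],cv2.COLOR_RGB2HSV))
    x,y=P[...,0]-c[0],P[...,1]-c[1]; rr=np.hypot(x,y); a=np.degrees(np.arctan2(y,x))
    m=((rr>.11)&(rr<.25)&(abs(P[...,2]-.009)<.008)&(S<45)&(V>165)&(a>10)&(a<50)).astype(np.uint8)
    N,L,st,ce=cv2.connectedComponentsWithStats(m); i=1+st[1:,4].argmax(); v,u=np.nonzero(L==i)
    Q=np.array([onz(d,*p,.009)[:2] for p in zip(u,v)]).astype(np.float32)
    vx,vy,x0,y0=cv2.fitLine(Q,cv2.DIST_HUBER,0,.01,.01).ravel(); s=np.sign(vx)
    print(n,'rail dir',np.degrees(np.arctan2(vy*s,vx*s)),'off axis',(c[0]-x0)*vy-(c[1]-y0)*vx,len(Q),'mean ang',np.degrees(np.arctan2(*(Q.mean(0)-c)[::-1])))
E
python3 m2.py
python3 - <<'E'
from h import *
c=np.array([.547,-.0405])
for r in(.13,):
  for k in(0,np.pi/2,np.pi):
    row=[]
    for a in range(80,-190,-15):
      p=np.r_[c+r*np.array([np.cos(np.radians(a)),np.sin(np.radians(a))]),.067]
      q=robot.inverse_kinematics(p,[np.pi,0,np.radians(a)+k]); row.append((a,None if q is None else float(round(q[6],2))))
    print(r,k,row)
E
```

```text
top rail dir 28.875261 off axis -0.0005360229131083916 343 mean ang 28.703421312696474
scene rail dir 25.303507 off axis 0.013741687993608448 413 mean ang 29.735518956331962
0.13 0 [(80, -0.82), (65, -1.01), (50, -1.18), (35, -1.35), (20, -1.51), (5, -1.68), (-10, -1.83), (-25, -1.99), (-40, -2.17), (-55, -2.35), (-70, -2.53), (-85, -2.01), (-100, -2.24), (-115, 2.13), (-130, 1.84), (-145, 1.53), (-160, 1.48), (-175, 1.12)]
0.13 1.5707963267948966 [(80, 0.66), (65, 0.43), (50, 0.21), (35, 0.01), (20, -0.18), (5, -0.35), (-10, -0.52), (-25, -0.69), (-40, -0.86), (-55, -1.03), (-70, -1.22), (-85, -1.43), (-100, -1.62), (-115, -1.85), (-130, -2.12), (-145, -2.42), (-160, -2.0), (-175, -2.16)]
0.13 3.141592653589793 [(80, 1.96), (65, 1.74), (50, 1.54), (35, 1.33), (20, 1.35), (5, 1.14), (-10, 0.94), (-25, 0.73), (-40, 0.54), (-55, 0.35), (-70, 0.16), (-85, -0.04), (-100, -0.26), (-115, -0.49), (-130, -0.75), (-145, -1.03), (-160, -1.35), (-175, -1.7)]
```

```bash
cat > push.py <<'E'
from meas import *
c=np.array([.547,-.0405]); r=.13; Z=.067
def pose(a,z=Z,r=r):
    a=np.radians(a); return np.r_[c+r*np.array([np.cos(a),np.sin(a)]),z],[np.pi,0,np.arctan2(np.sin(a+np.pi),np.cos(a+np.pi))]
def arc(a0,a1,vel=.08,step=8):
    n=max(1,int(np.ceil(abs(a1-a0)/step)))
    for a in np.linspace(a0,a1,n+1)[1:]:
        p,o=pose(a); robot.move_straight(p,vel=vel,attitude=o)
def look(f):
    d=snap('top',f); P=pts(d); cc,R,z=disc(d,P,c); s,_=spokes(d,P,c); ye,bl=jug(d,P,c); q=P[ye]
    print('disc',cc,'spoke',np.degrees(s)); 
    if len(q): print('spout n',len(q),'mean',q.mean(0),'ang',np.degrees(np.arctan2(*(q.mean(0)[:2]-c)[::-1])))
    return d,P
E
python3 - <<'E'
from push import *
robot.grip(0.0,20)
p,o=pose(8,.30); robot.goto(p,o)
robot.move_straight(pose(8)[0],vel=.15)
print(robot.nose_length,robot.sense()['t'],robot.sense()['wrist_force'])
arc(8,-25,vel=.08); look('t1'); print(robot.sense()['wrist_force'],robot.sense()['t'],robot.sense()['tcp_pos'])
cv2.imwrite('pics/t1b.png',cv2.resize(cv2.imread('pics/t1.png')[110:270,170:370],(800,640))[:600])
E
```

```text
0.011 5.2417 [-0.76129965  0.50799602 -0.57482782]
disc [ 0.5558117  -0.04355088] spoke -36.04478033466484
spout n 37 mean [ 0.52207172 -0.0084379   0.1739721 ] ang 127.86506331384673
[-0.15733295  0.89262934 -0.17703159] 6.9583 [ 0.66503008 -0.09456783  0.06707717]
```

View pics/t1b.png

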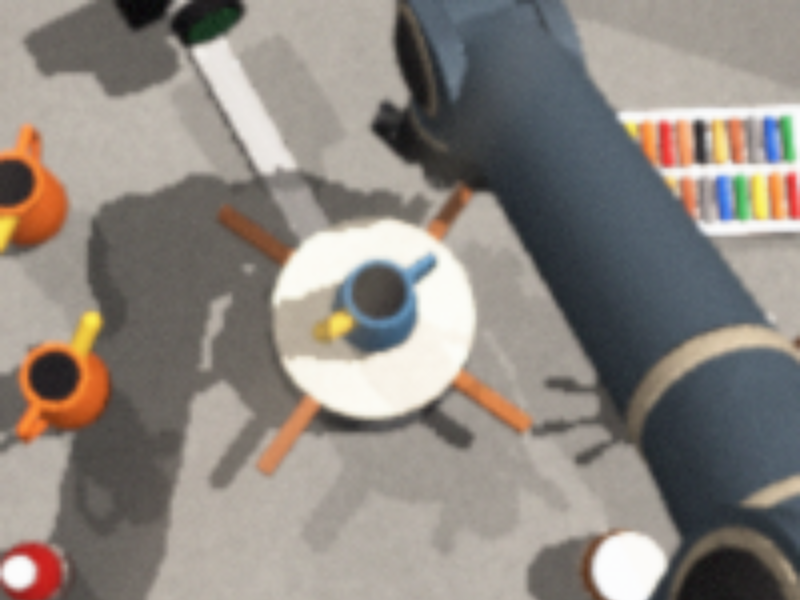

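The push works: in the crop the finger is at the upper-right arm (460,190), the jug is centred at (380,300) and the spout is at (333,327), turned by about 17°. I continue the sweep, stop short, and then measure closely with the wrist camera from above.

Run:
```python
from push import *
arc(-25,-112,vel=.1); print(robot.sense()['wrist_force'],robot.sense()['t'])
arc(-112,-104,vel=.1)
p,o=pose(-104,.42); robot.move_straight(p,vel=.25)
look('t2'); d=snap('scene','s2');
d=snap('wrist','w2'); print(d['fx'],-np.array(d['R']).T@d['t'],d['R'][2],robot.sense()['t'])
a=cv2.imread('pics/w2.png'); b=cv2.imread('pics/t2.png')[110:270,170:370]
cv2.imwrite('pics/c2.png',np.hstack([cv2.resize(a,(400,300)),cv2.resize(b,(375,300))]))
```

```text
[-0.15924539  0.2427722   0.40255453] 10.625
disc [ 0.54743952 -0.0395183 ] spoke -31.68288061868482
spout n 40 mean [ 0.57671771 -0.01133428  0.17476401] ang 44.46290539373902
286.26401274118217 [ 0.53187324 -0.1025828   0.55121386] [-0.06409873 -0.25304781 -0.96532801] 12.6667
```

View pics/c2.png

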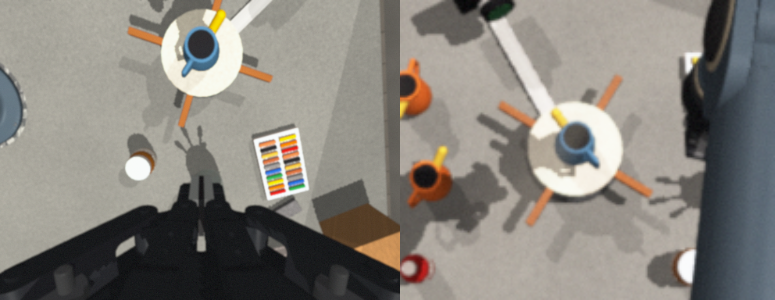

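The wrist view (left) and the top crop (right) show the jug centred on the disc, with the spout about 10–15° short of the rail direction. I take one closer wrist view from above to get the exact angle.

```bash
python3 - <<'E'
from push import *
s=robot.sense()['tcp_pos']; robot.move_straight([.565,.01,s[2]],vel=.25)
d=snap('wrist','w3'); t=snap('top','t3'); print(robot.sense()['t'])
cv2.imwrite('pics/w3b.png',cv2.resize(cv2.imread('pics/w3.png'),(800,600)))
E
cat > ang.py <<'E'
from push import *
def ang(f):
    d=pickle.load(open(f'pics/{f}.pkl','rb'));P=pts(d)
    cc,R,z=disc(d,P,c); s,_=spokes(d,P,cc)
    H,S,V=cv2.split(cv2.cvtColor(d['image'],cv2.COLOR_RGB2HSV))
    near=np.hypot(P[...,0]-cc[0],P[...,1]-cc[1])<.075; up=P[...,2]>.085
    ye=near&up&(H>20)&(H<35)&(S>120); bl=near&up&(H>95)&(H<118)&(S>80)
    jm=near&up; q=P[ye]
    b=P[bl]; rb=np.hypot(*(b[:,:2]-cc).T); h=b[rb>.042]
    body=P[jm&~ye&(P[...,2]>.168)]; 
    A=lambda v:np.degrees(np.arctan2(v[1],v[0]))
    rim=P[bl&(P[...,2]>.165)&(np.hypot(P[...,0]-cc[0],P[...,1]-cc[1])<.036)]
    rc=cv2.minEnclosingCircle(rim[:,:2].astype(np.float32)) if len(rim) else None
    print(f,'disc',cc,R,'spoke',np.degrees(s),'spout',len(q),A(q.mean(0)-np.r_[cc,0]),'handle',len(h),A(np.r_[cc,0]-h.mean(0)) if len(h) else 0,
      'line',A(q.mean(0)-h.mean(0)) if len(h) else 0,'rim',rc,'rim->spout',A(q.mean(0)[:2]-rc[0]) if rc else 0)
    x,y=P[...,0]-cc[0],P[...,1]-cc[1]; rr=np.hypot(x,y); a=np.degrees(np.arctan2(y,x))
    m=((rr>.11)&(rr<.25)&(abs(P[...,2]-.009)<.008)&(S<45)&(V>165)&(a>15)&(a<45)).astype(np.uint8)
    N,L,st,ce=cv2.connectedComponentsWithStats(m)
    if N>1:
        i=1+st[1:,4].argmax(); v,u=np.nonzero(L==i)
        Q=np.array([onz(d,*p,.009)[:2] for p in zip(u,v)]); print('  rail',len(Q),A(Q.mean(0)-cc))
        l=cv2.fitLine(Q.astype(np.float32),cv2.DIST_HUBER,0,.01,.01).ravel(); print('  fit',A(l[:2]*np.sign(l[0])))
if __name__=='__main__':
    import sys
    for f in sys.argv[1:]: ang(f)
E
python3 ang.py t2 t3 w3
```

```text
13.65
t2 disc [ 0.54743952 -0.0395183 ] 0.08065793663263321 spoke -31.6666666637209 spout 40 43.90912731004266 handle 9 36.67222153079451 line 40.052260634678255 rim ((0.5368584394454956, -0.038980577141046524), 0.02900320291519165) rim->spout 34.745083343931746
  rail 360 28.391306298525897
  fit 28.58954Traceback (most recent call last):
  File "ang.py", line 25, in <module>
    for f in sys.argv[1:]: ang(f)
                           ~~~^^^
  File "ang.py", line 4, in ang
    cc,R,z=disc(d,P,c); s,_=spokes(d,P,cc)
           ~~~~^^^^^^^
  File "meas.py", line 10, in disc
    h=cv2.convexHull(np.argwhere(m)[:,::-1].astype(np.int32))[:,0]
      ~~~~~~~~~~~~~~~~~~~~~~~~~~~~~~~~~~~~~~~~~~~~~~~~~~~~~~~^^^^^
TypeError: 'NoneType' object is not subscriptable
```

View pics/w3b.png

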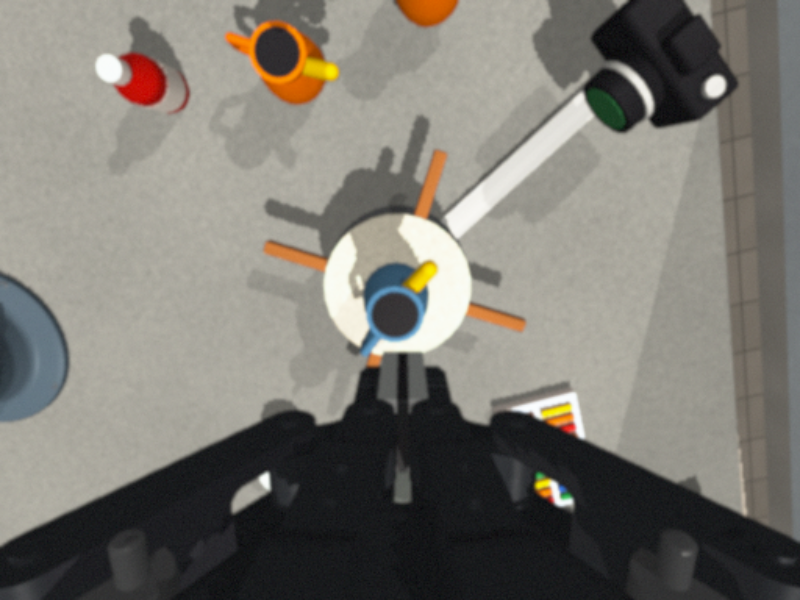

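The wrist view at 800 px shows the spout tip at (432,267), the mouth at (393,312), the handle at (368,345) and the lens at (607,100).

```bash
python3 ang.py w3
python3 - <<'E'
from push import *
A=lambda v:np.degrees(np.arctan2(v[1],v[0]))
d=pickle.load(open('pics/w3.pkl','rb'));im=d['image']
H,S,V=cv2.split(cv2.cvtColor(im,cv2.COLOR_RGB2HSV))
def blob(m,uv):
    N,L,st,ce=cv2.connectedComponentsWithStats(m.astype(np.uint8)); u,v=np.array(uv)/1.5625; return L==L[int(v),int(u)]
mouth=blob(V<70,(393,312)); e=cv2.fitEllipse(cv2.findContours(mouth.astype(np.uint8),0,1)[0][0]); print('mouth',e)
sp=blob((H>20)&(H<35)&(S>110),(428,272)); vu=np.argwhere(sp)
mo=onz(d,*e[0],.174)[:2]; Q=np.array([onz(d,u,v,.176)[:2] for v,u in vu]); print(len(Q),'mouth xy',mo,'spout',Q.mean(0),'mouth->spout',A(Q.mean(0)-mo))
far=Q[np.hypot(*(Q-mo).T).argsort()[-15:]].mean(0); print('mouth->tip',A(far-mo),np.hypot(*(far-mo)))
len_=[onz(d,u/1.5625,v/1.5625,.106)[:2] for u,v in((607,105),)][0]; print('lens',len_,np.hypot(*(len_-c)),A(len_-c))
# same for top t2
d=pickle.load(open('pics/t2.pkl','rb'));H,S,V=cv2.split(cv2.cvtColor(d['image'],cv2.COLOR_RGB2HSV));P=pts(d)
nr=np.hypot(P[...,0]-.547,P[...,1]+.04)<.04
m=(V<75)&nr; e=cv2.fitEllipse(cv2.findContours(m.astype(np.uint8),0,1)[0][-1]);mo=onz(d,*e[0],.174)[:2]
Q=np.array([onz(d,u,v,.176)[:2] for v,u in np.argwhere((H>20)&(H<35)&(S>110)&(np.hypot(P[...,0]-.56,P[...,1]+.02)<.06)&(P[...,2]>.1))])
print('top',e,len(Q),mo,A(Q.mean(0)-mo))
E
```

```text
w3 disc [ 0.54856247 -0.03798808] 0.08094198256731033 spoke -31.663805534054237 spout 247 43.12047292341701 handle 660 -105.91629021931858 line -57.824321548864724 rim ((0.5447896122932434, -0.041467249393463135), 0.030798856168985367) rim->spout 43.07202653755443
  rail 1366 28.336069196252293
  fit 29.119854
mouth ((252.17735290527344, 200.91188049316406), (25.032785415649414, 26.510040283203125), 87.07511901855469)
237 mouth xy [ 0.54706571 -0.03787988] spout [ 0.57799657 -0.01006258] mouth->spout 41.96625650331552
mouth->tip 40.59204161728161 0.05582159275340467
lens [0.78139894 0.0893824 ] 0.2679781726081492 28.991201275310672
top ((266.8354187011719, 184.5577392578125), (4.578968524932861, 9.145176887512207), 36.09627914428711) 40 [ 0.54057185 -0.04714164] 44.96399144355651
```

```bash
cat > ang2.py <<'E'
from push import *
A=lambda v:np.degrees(np.arctan2(v[1],v[0]))
def wlook(f):
    robot.move_straight([.565,.01,.42],vel=.25); robot.sleep(.1)
    d=snap('wrist',f); P=pts(d); cc,R,_=disc(d,P,c); s,_=spokes(d,P,cc)
    H,S,V=cv2.split(cv2.cvtColor(d['image'],cv2.COLOR_RGB2HSV))
    N,L,st,ce=cv2.connectedComponentsWithStats((V<70).astype(np.uint8)); m=L==L[200,252]
    e=cv2.fitEllipse(cv2.findContours(m.astype(np.uint8),0,1)[0][0]); mo=onz(d,*e[0],.174)[:2]
    ye=(H>20)&(H<35)&(S>110)&(P[...,2]>.14)&(np.hypot(P[...,0]-c[0],P[...,1]-c[1])<.075)
    Q=np.array([onz(d,u,v,.176)[:2] for v,u in np.argwhere(ye)])
    t=Q[np.hypot(*(Q-mo).T).argsort()[-15:]].mean(0)
    print('spoke',np.degrees(s),'mouth',mo,e[1],'spout mean',A(Q.mean(0)-mo),'tip',A(t-mo),np.hypot(*(t-mo)),'t',robot.sense()['t'])
E
python3 - <<'E'
from ang2 import *
p,o=pose(-104,.42); robot.move_straight(p,vel=.3)
robot.move_straight(pose(-104)[0],vel=.2)
arc(-104,-123.7,vel=.06,step=10); arc(-123.7,-106,vel=.15,step=10)
robot.move_straight(pose(-106,.42)[0],vel=.3,attitude=pose(-104)[1])
wlook('w4'); snap('top','t4')
cv2.imwrite('pics/w4b.png',cv2.resize(cv2.imread('pics/w4.png')[:240],(800,375)))
E
python3 ang.py w4 | tail -2
```

```text
spoke -43.10149923499827 mouth [ 0.54734967 -0.03782296] (25.22710609436035, 26.680883407592773) spout mean 11.734312200692157 tip -65.39441494594031 0.2219649798392527 t 20.35
  rail 1374 28.38041024720517
  fit 29.105928
```

View pics/w4b.png

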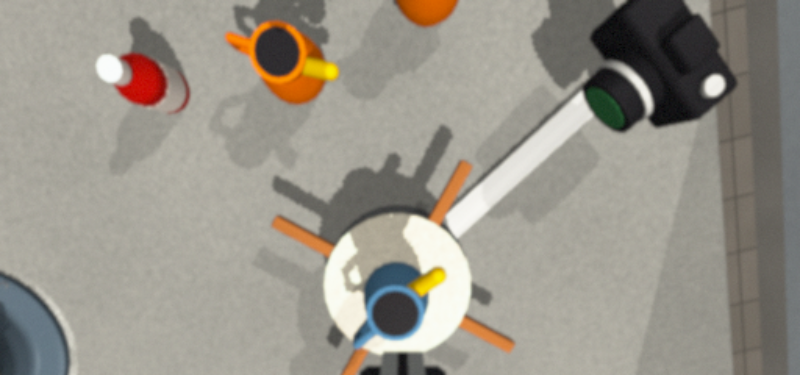

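The crop shows the spout at (430,280) now lying parallel to the rail. I recompute the angle from the spout blob alone.

```bash
cat > fin.py <<'E'
from push import *
A=lambda v:np.degrees(np.arctan2(v[1],v[0]))
def fin(f):
    d=pickle.load(open(f'pics/{f}.pkl','rb'))
    H,S,V=cv2.split(cv2.cvtColor(d['image'],cv2.COLOR_RGB2HSV))
    L=cv2.connectedComponents((V<70).astype(np.uint8))[1]; e=cv2.fitEllipse(cv2.findContours((L==L[200,252]).astype(np.uint8),0,1)[0][0])
    box=np.zeros_like(H,bool); box[140:215,230:310]=1
    L=cv2.connectedComponentsWithStats(((H>20)&(H<35)&(S>110)&box).astype(np.uint8)); i=1+L[2][1:,4].argmax()
    uv=np.argwhere(L[1]==i)[:,::-1]
    for z in(.170,.176):
        mo=onz(d,*e[0],z)[:2]
        Q=np.array([onz(d,u,v,.176)[:2] for u,v in uv]); t=Q[np.hypot(*(Q-mo).T).argsort()[-15:]].mean(0)
        l=cv2.fitLine(Q.astype(np.float32),cv2.DIST_L2,0,.01,.01).ravel()
        print(f,z,len(Q),'mean',A(Q.mean(0)-mo),'tip',A(t-mo),t,'axis fit',A(l[:2]*np.sign(l[0])), 'tip->lens',A(np.array([.7785,.087])-t))
E
python3 -c "
from fin import *
fin('w3');fin('w4')"; python3 ang.py t2 t4
```

```text
w3 0.17 237 mean 42.80633451612635 tip 41.247558110627054 [ 0.58945449 -0.00155852] axis fit 30.615707 tip->lens 25.10077699997338
w3 0.176 237 mean 41.53000971786885 tip 40.25502903831345 [ 0.58945449 -0.00155852] axis fit 30.615707 tip->lens 25.10077699997338
w4 0.17 234 mean 32.67608369068417 tip 30.69311516478744 [ 0.59570137 -0.01006704] axis fit 17.853128 tip->lens 27.968539184704518
w4 0.176 234 mean 31.025915008447523 tip 29.16324224741222 [ 0.59583363 -0.01028788] axis fit 17.853128 tip->lens 28.039707489103368
t2 disc [ 0.54743952 -0.0395183 ] 0.08065793663263321 spoke -31.6666666637209 spout 40 43.90912731004266 handle 9 36.67222153079451 line 40.052260634678255 rim ((0.5368584394454956, -0.038980577141046524), 0.02900320291519165) rim->spout 34.745083343931746
  rail 360 28.391306298525897
  fit 28.58954Traceback (most recent call last):
  File "ang.py", line 25, in <module>
    for f in sys.argv[1:]: ang(f)
                           ~~~^^^
  File "ang.py", line 4, in ang
    cc,R,z=disc(d,P,c); s,_=spokes(d,P,cc)
           ~~~~^^^^^^^
  File "meas.py", line 10, in disc
    h=cv2.convexHull(np.argwhere(m)[:,::-1].astype(np.int32))[:,0]
      ~~~~~~~~~~~~~~~~~~~~~~~~~~~~~~~~~~~~~~~~~~~~~~~~~~~~~~~^^^^^
TypeError: 'NoneType' object is not subscriptable
```

The spout is at about 29.0° and the lens direction is about 28.8°, so it is aligned. Next is the shutter button at (0.498, 0.339), top at about z 0.021.

Run:
```python
from ang2 import *
b=[.4975,.342]
yaw=min((0,np.pi,np.pi/2,-np.pi/2),key=lambda y:abs(robot.inverse_kinematics([*b,.12],[np.pi,0,y])[6]) if robot.inverse_kinematics([*b,.12],[np.pi,0,y]) is not None else 9)
print('yaw',yaw)
robot.goto([*b,.30],[np.pi,0,yaw]); robot.move_straight([*b,.06],vel=.2); robot.sleep(.2)
hit=robot.move_straight([*b,.020],vel=.02,contact_N=14); robot.sleep(.3)
s=robot.sense(); print(hit,s['tcp_pos'],s['wrist_force'],s['t'])
d=snap('scene','s5')
robot.move_straight([*b,.30],vel=.2); print(robot.sense()['t'])
look('t5'); snap('scene','s6')
a=[cv2.resize(cv2.imread(f'pics/{f}.png')[100:280,190:400],(400,343)) for f in('s5','s6')]
cv2.imwrite('pics/c5.png',np.hstack(a))
```

```text
yaw 3.141592653589793
True [0.49749027 0.34201186 0.02713216] [-0.88060662 -0.34472744  6.50776076] 25.1083
26.675
disc [ 0.5528934  -0.03301604] spoke -43.031340116691204
spout n 42 mean [ 0.582451   -0.01764478  0.17437971] ang 32.80983070262448
```

View pics/c5.png

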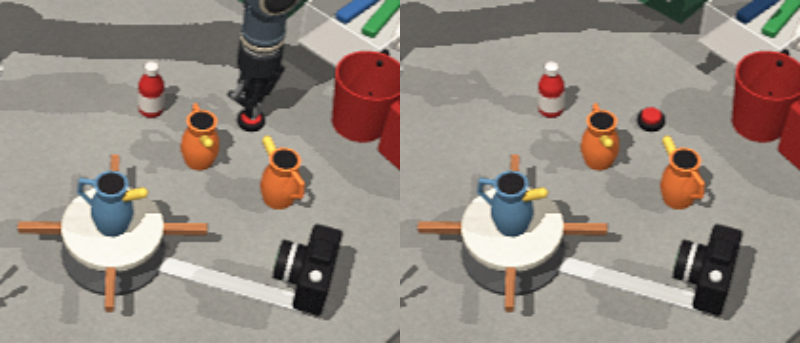

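The crops show the spout pointing along the rail at the lens, the fingertip on the button, and the button up again. My press was 3 mm off centre, so I press once more, centred and firmer, in case the fingertip bottomed on the housing rim.

Run:
```python
from ang2 import *
b=[.498,.3395]
robot.move_straight([*b,.045],vel=.2); robot.sleep(.2); f0=robot.sense()['wrist_force'][2]
for z in(.034,.031,.029,.0275,.0265,.0255,.0245):
    h=robot.move_straight([*b,z],vel=.02,contact_N=25); robot.sleep(.1); s=robot.sense(); print(z,h,s['tcp_pos'][2].round(4),(s['wrist_force'][2]-f0).round(2))
    if s['wrist_force'][2]-f0>14: break
robot.move_straight([*b,.30],vel=.2); robot.sleep(.5); print(robot.sense()['t'])
look('t6')
```

```text
0.034 False 0.0341 0.13
0.031 False 0.0313 2.0
0.029 False 0.0292 2.64
0.0275 False 0.0277 4.02
0.0265 False 0.0271 6.74
0.0255 False 0.027 12.07
0.0245 False 0.0268 18.77
33.375
disc [ 0.54691046 -0.0391807 ] spoke -43.01408359079567
spout n 39 mean [ 0.58271417 -0.01759289  0.17539586] ang 32.67616148065736
```

```bash
python3 -c "
from plant import robot
print(robot.close_job())"
```

```text
the job is handed in; nothing more can be done
None
```

The job is handed in at about 33 s: the jug's spout points at the lens to within about 1° by my measurement, the shutter was pressed fully down (twice) and came back up, and I saw nothing else disturbed.

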